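# Find the heaviest parts tin by feel

### The arm

A 7-joint arm with a two-finger parallel gripper is mounted at the origin on the work surface. World frame = base frame: x ahead of the robot, y to its left, z up, the work surface at z = 0. Lengths are in m, angles in rad, forces in N, time in s.
With the tool pointing down it reaches from about 0.4 to 0.875 m from the base axis. Payload 19.3 kg.
Tool frame: the origin (TCP) lies at the very end of the fingers, on their centre line; the grasp point (between the pads) lies 19 mm behind it; z points along the fingers, y is the direction in which the jaws open and shut (so a half turn about z gives the same grasp; the last joint's range is limited). The gripper opens to 85 mm and grips with 20 to 120 N. Pads are 22 mm wide; open, the fingers measure 114 mm over their backs; the gripper's body (76 mm by 85 mm) begins 54 mm behind the grasp point. The pads swing forward as they close: fully open they stand 13 mm farther back than shut.
Start: joints at [-1.296, 0.521, -0.036, 1.599, 0.021, 1.021, -0.113], TCP at [0.211, 0.588, 0.231] pointing down, gripper open.
Joint ranges: [-2.91, 2.91], [-0.3, 2.13], [-1.5, 1.42], [0.17, 2.43], [-1.26, 4.41], [0.16, 1.93], [-2.52, 2.52]. Speed limits (rad/s): [1.89, 1.89, 2.39, 2.39, 3.01, 3.01, 3.01].

### API

Orientations are given as [roll, pitch, yaw] about the fixed x, y, z axes, in that order (R = Rz(yaw) Ry(pitch) Rx(roll)).
In Python, from workcell import bot gives the robot as it stands.
- The arm moves only by the tool apply_moves, never from a script. Its argument "commands" is a list of rows, each an object with "travel": the shift along the tool's x, y, z in m, a list of three; "twist": the turn, a rotation vector about the tool's x, y, z in degrees, a list of three; "claw": the finger opening in m, from 0 to 0.0854. A call has 1 to 10 rows; each row is the pose to reach, as a shift and turn from the pose commanded when the call began, along the tool's axes at that moment; what a row does not reach only later rows make up. A row lasts 1/10 s, in which the tool goes at most 50 mm and 8.59 degrees, less where a joint would pass 70% of its speed; a pose out of reach is approached as far as the arm can. A call with a gripper value outside its range is refused whole. The fingers move at their own pace and stop on an object; "force" is the grip in N (left out, the last holds). Time passes only in rows, so rows that repeat a pose let the fingers close. It gives the time, the measured TCP pose, the force and the opening at its end, in the units of the state.
- bot.observe(): the state, without advancing time (a new reading comes with each control period).
- bot.grab_frame(name): name is "scene" or "top" or "wrist"; returns a dict with "frame" (400x640x3 uint8, blue, green, red), "fx", "fy", "cx", "cy" (pixels), "pose" (4x4, takes a point from camera to world coordinates); the wrist camera has in their place "tool_from_camera" (4x4, takes a point from camera to tool coordinates, whose origin is the TCP and whose axes are the flange's). Camera axes: x right, y up, looking along -z (the intrinsics and any distortion apply to the point x, -y, -z); pixel columns grow to the right and rows downward; lengths in m; the calibration is good to about 2 mm. A picture is of the moment at which its call begins: read the wrist's pose just before it. There is no depth.
- bot.job_done(): hands the job in, once; it reports no verdict.
The state is a dict: "clock": time; "qpos": joint angles; "qd": joint speeds; "joint_efforts": joint torques, N m; "position": TCP position; "tool_rot": TCP orientation; "force": force on the tool from outside, world axes, zero at the start; "moment": the same for the moment, N m; "grip_width": finger opening in m.
Only numpy, scipy, OpenCV 4.12 (cv2) and the standard library are available. Lean on these libraries where they do the work, as an engineer would, in place of code of your own. Each camera call takes 0.05 s, during which the arm holds its last target.

### The job

Lift the loose lid off the white parts box and lay it flat on the blue mat. Then heft the three identical closed tins, lifting each one a few centimetres and standing it back in the box, to find the heaviest. Finish while holding the heaviest tin up in the gripper, upright and still with its bottom about 20 cm above the bench, the other two standing in the box; keep the tins upright and leave everything else alone.

Things in the scene. Friction and masses are not known exactly. Their poses are not given: they have to be found in the camera images.
- box: white lattice-sided plastic parts box, open-topped, fixed to the bench: 144 mm along its x (short side), 256 mm along its y (long side), walls 75 mm high and 4 mm thick, floor 4 mm thick; origin: centre of its underside. The three tins stand in a row along its y, about 82 mm apart, at least 30 mm from tin side to the long walls
- lid: loose grey lid lying on the box rim, axes as the box at the start: plate 150 mm (x) by 262 mm (y) by 4 mm with a 4 mm locating lip below; on top in the middle an upright black grip rib, 14 mm wide (x), 70 mm long (y), its top 34 mm above the origin. 0.25 kg. Origin: centre of the plate's underside, z up; it sits 75 mm above the bench on the box and about 8 mm above it on the mat
- mat: flat blue mat with black edge, fixed, 200 mm (x) by 300 mm (y), 4 mm thick, empty; origin: centre of its underside
- tin_a: one of three tins that look exactly alike: closed round steel tin with green cap, 52 mm across, 62 mm high, standing upright in the box (hidden by the lid at first); origin: centre of its underside, z up. Its contents cannot be seen and do not go with its name or place: each tin weighs 0.2 to 0.7 kg, the heaviest at least 0.15 kg more than the next. Contents sit nearly centred low in the tin
- tin_b: one of three tins that look exactly alike: closed round steel tin with green cap, 52 mm across, 62 mm high, standing upright in the box (hidden by the lid at first); origin: centre of its underside, z up. Its contents cannot be seen and do not go with its name or place: each tin weighs 0.2 to 0.7 kg, the heaviest at least 0.15 kg more than the next. Contents sit nearly centred low in the tin
- tin_c: one of three tins that look exactly alike: closed round steel tin with green cap, 52 mm across, 62 mm high, standing upright in the box (hidden by the lid at first); origin: centre of its underside, z up. Its contents cannot be seen and do not go with its name or place: each tin weighs 0.2 to 0.7 kg, the heaviest at least 0.15 kg more than the next. Contents sit nearly centred low in the tin
- oil_bottle: amber oil bottle with black cap, 56 mm across, 130 mm high, standing; origin: centre of its underside. Bystander, loose
- wrench: steel wrench lying flat on the bench on the right; origin: on its underside, x along its length. Bystander, loose
- screwdriver: screwdriver with orange handle, lying; x along its length. Bystander, loose
- pump_plunger: turned steel pump plunger standing on its wide end, 56 mm across at the foot, 85 mm high; origin: centre of its underside. Bystander, loose
- flange: brass ring lying flat, 80 mm outside, 14 mm thick; origin: centre of its underside. Bystander, loose
- grease_jar: blue jar with white cap, 60 mm across, 60 mm high, standing; origin: centre of its underside. Bystander, loose

How it is judged:
By the outcome, as a careful person would: the job done as asked, in the order asked, and still so for the second after the job is handed in, while the arm keeps its last pose, push and grip.
It also fails if it takes over 72 s, if anything falls off the work surface, if the arm or the gripper's body presses on something with over 40 N, if the wrist force passes 120 N, or if a joint passes its speed limit or range.

## Working session

There is one attempt and no reset: what is moved stays moved. The work goes in short steps, Python scripts to look and compute and a tool call to move; the robot and the scene stay as the last step left them, time stands still between calls to the robot, and variables do not carry over. Pictures are saved under pics/ and viewed, and the job is handed in when it is done.

Besides the shell and the picture viewer there is one more tool, called after "Call:" by a JSON object that holds its "name" and its "arguments". apply_moves: Moves the arm, as the interface text tells. Its arguments: {"type":"object","properties":{"commands":{"type":"array"},"force":{"type":"number"}},"required":["commands"]}

```bash
ls; mkdir -p pics; python3 - <<'E'
from workcell import bot
import cv2,numpy as np
s=bot.observe();print({k:np.round(v,3).tolist() for k,v in s.items()})
for n in("top","scene"):
    f=bot.grab_frame(n);cv2.imwrite(f"pics/{n}0.png",f["frame"]);print(n,{k:(np.round(v,4).tolist()) for k,v in f.items() if k!="frame"})
E
```

```text
pics
{'clock': 0.0, 'qpos': [-1.296, 0.522, -0.036, 1.6, 0.021, 1.021, -0.113], 'qd': [0.001, -0.0, -0.001, 0.0, 0.001, -0.001, -0.002], 'joint_efforts': [-0.0, -92.713, 1.98, -36.991, 0.018, 0.009, -0.0], 'position': [0.211, 0.588, 0.231], 'tool_rot': [-3.14, 0.0, 2.797], 'force': [0.451, 0.039, 0.338], 'moment': [-0.048, 0.038, -0.053], 'grip_width': 0.085}
top {'fx': 418.0864, 'fy': 418.0864, 'cx': 322.9531, 'cy': 193.3799, 'pose': [[-0.0073, 0.9951, -0.0986, 0.4761], [-0.9999, -0.0081, -0.0076, -0.0392], [-0.0084, 0.0986, 0.9951, 1.4312], [0.0, 0.0, 0.0, 1.0]]}
scene {'fx': 392.5811, 'fy': 392.5811, 'cx': 320.2947, 'cy': 201.5566, 'pose': [[-0.2252, -0.6682, 0.7091, 1.3627], [0.9743, -0.1547, 0.1636, 0.1447], [0.0004, 0.7277, 0.6859, 0.8218], [0.0, 0.0, 0.0, 1.0]]}
```

View pics/top0.png

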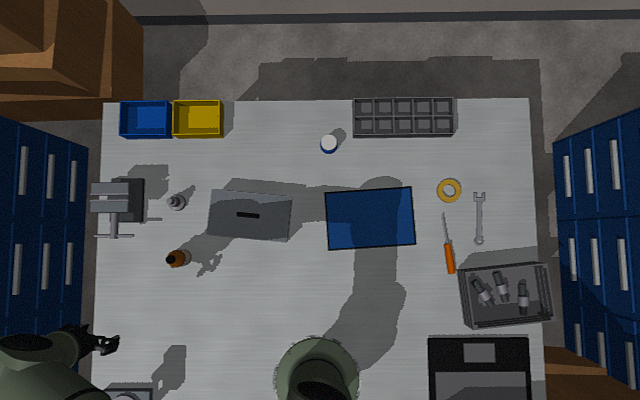

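View pics/scene0.png

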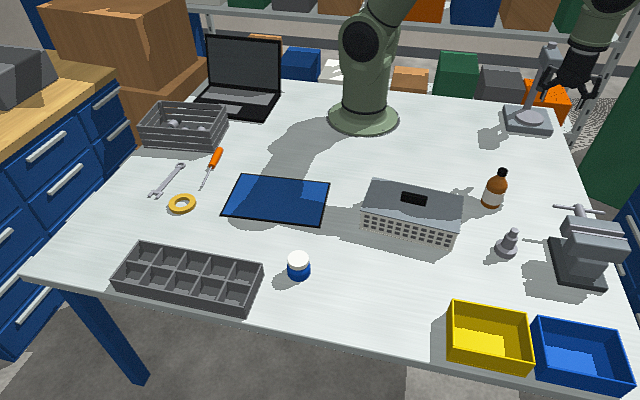

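The top view shows the lid around px (250,215) with its black rib at (248,214), and the mat at about (370,218). The oil bottle is at (178,259), the plunger at (177,202) and the jar at (329,144).

```bash
cat > h.py <<'E'
import numpy as np,cv2
def ray(f,u,v,T=None):
    T=f["pose"] if T is None else T
    T=np.array(T)
    d=np.array([(u-f["cx"])/f["fx"],-(v-f["cy"])/f["fy"],-1.0])
    return T[:3,3],T[:3,:3]@d
def hit(f,u,v,z,T=None):
    o,d=ray(f,u,v,T); t=(z-o[2])/d[2]; return o+t*d
def proj(f,p,T=None):
    T=np.array(f["pose"] if T is None else T); q=T[:3,:3].T@(np.array(p)-T[:3,3])
    return f["fx"]*q[0]/-q[2]+f["cx"], f["fy"]*-q[1]/-q[2]+f["cy"]
E
python3 - <<'E'
from workcell import bot
from h import *
f=bot.grab_frame("top");im=f["frame"];print({k for k in f})
hsv=cv2.cvtColor(im,cv2.COLOR_BGR2HSV)
def big(m,roi):
    k=np.zeros_like(m);x0,y0,x1,y1=roi;k[y0:y1,x0:x1]=m[y0:y1,x0:x1]
    c,_=cv2.findContours(k,cv2.RETR_EXTERNAL,cv2.CHAIN_APPROX_NONE);return max(c,key=cv2.contourArea)
def rep(n,c,z):
    w=np.array([hit(f,u,v,z)[:2] for u,v in c[:,0,:]],np.float32)
    r=cv2.minAreaRect(w);print(n,r, "area px",cv2.contourArea(c)); print(np.round(cv2.boxPoints(r),3).tolist())
rep("mat",big(cv2.inRange(hsv,(100,100,20),(130,255,255)),(310,170,430,270)),.004)
g=cv2.cvtColor(im,cv2.COLOR_BGR2GRAY)
print(g[215,225:275],g[225,200:300])
rep("rib",big(cv2.inRange(g,0,60),(225,200,272,228)),.109)
m=cv2.inRange(g,100,150)
cv2.imwrite("pics/crop.png",cv2.resize(im[170:280,150:430],None,fx=2.8,fy=2.8,interpolation=cv2.INTER_NEAREST))
E
```

```text
{'fy', 'fx', 'pose', 'frame', 'cy', 'cx'}
mat ((0.5324259996414185, -0.1865558922290802), (0.1901789903640747, 0.2926707863807678), 3.443521738052368) area px 4663.5
[[0.42899999022483826, -0.04600000008940697], [0.44600000977516174, -0.33799999952316284], [0.6359999775886536, -0.3269999921321869], [0.6190000176429749, -0.03500000014901161]]
[62 62 65 62 64 63 60 60 61 61 67 46  9  7 12  7 13  0 14  7 10  2 10 21
 14  5 14 14  1 12 10 20  7  0 31 61 66 58 62 61 60 60 63 64 62 64 63 61
 60 65] [147 148 150 150 150 150 156 113  55  63  62  67  66  62  63  61  63  61
  65  64  63  61  65  64  61  62  62  62  66  63  64  63  62  62  63  60
  62  64  62  60  60  59  60  62  63  61  63  61  57  60  62  63  62  61
  63  60  62  64  62  60  65  62  61  62  60  61  60  61  61  62  61  60
  63  62  61  62  62  64  62  60  62  63  58  61  61  67  60  65  55  65
  87  90  90  90  90  90  89  87  87  87]
rib ((0.5411478877067566, 0.21036948263645172), (0.07470624148845673, 0.016886522993445396), 84.38691711425781) area px 101.0
[[0.5289999842643738, 0.17399999499320984], [0.5460000038146973, 0.1720000058412552], [0.5529999732971191, 0.24699999392032623], [0.5360000133514404, 0.24799999594688416]]
```

View pics/crop.png

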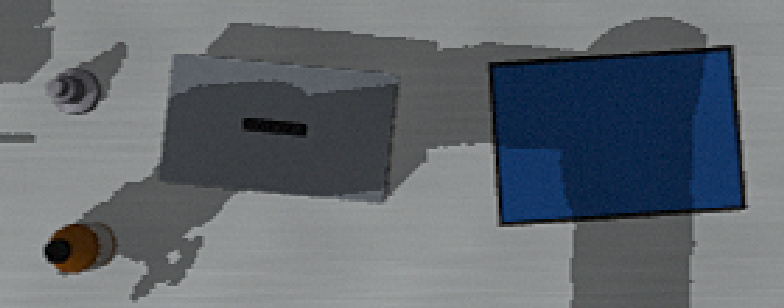

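```bash
python3 - <<'E'
from workcell import bot
from h import *
f=bot.grab_frame("top")
P=[hit(f,150+u/2.8-.5,170+v/2.8-.5,.079)[:2] for u,v in [(174,55),(399,77),(384,200),(160,181)]]
P=np.array(P);print(P,P.mean(0),[np.linalg.norm(P[i]-P[i-1]) for i in range(4)])
d=P[0]-P[1]+P[3]-P[2];print(np.degrees(np.arctan2(-d[0],d[1])))
f=bot.grab_frame("scene")
p=hit(f,414,193,.109);print(p)
g=cv2.cvtColor(f["frame"],cv2.COLOR_BGR2GRAY)
cv2.imwrite("pics/crop2.png",cv2.resize(f["frame"][160:260,340:480],None,fx=5,fy=5,interpolation=cv2.INTER_NEAREST))
for n,q in dict(bottle=(495,205,.0)).items(): print(n,hit(f,*q))
s=bot.observe();print(s["position"],s["tool_rot"])
w=bot.grab_frame("wrist");print({k:(np.round(v,4).tolist()) for k,v in w.items() if k!="frame"})
E
```

```text
[[0.62694892 0.33406661]
 [0.59910668 0.07187618]
 [0.45738387 0.08911963]
 [0.48100065 0.34746352]] [0.54111003 0.21063148] [np.float64(0.14656184553778995), np.float64(0.26366458283975136), np.float64(0.14276795952952717), np.float64(0.2594211208947498)]
-5.645806165018688
[0.53555463 0.2145134  0.109     ]
bottle [4.08695157e-01 4.66927422e-01 1.11022302e-16]
[0.21124879 0.58805866 0.23102849] [-3.14105800e+00  9.56150022e-06  2.79669868e+00]
{'fx': 302.964, 'fy': 302.964, 'cx': 317.4951, 'cy': 198.8367, 'tool_from_camera': [[0.0006, 0.9546, 0.2977, 0.0774], [1.0, -0.0006, 0.0, 0.0007], [0.0002, 0.2977, -0.9546, -0.1423], [0.0, 0.0, 0.0, 1.0]]}
```

View pics/crop2.png

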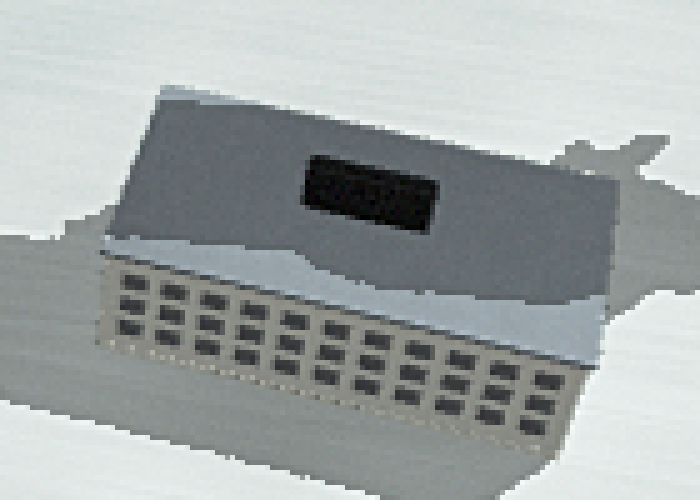

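```bash
cat >> h.py <<'E'
from scipy.spatial.transform import Rotation as Ro
def plan(s,p,yaw):
    R=Ro.from_euler("xyz",s["tool_rot"]); G=Ro.from_euler("xyz",[np.pi,0,np.radians(yaw)])
    print("now",np.round(s["position"],4),np.round(np.degrees(s["tool_rot"]),2),"t",round(s["clock"],2),"w",np.round(s["grip_width"],4))
    print("travel",np.round(R.inv().apply(np.array(p)-s["position"]),4),"twist",np.round((R.inv()*G).as_rotvec(degrees=True),2))
def wT(f,s):
    T=np.eye(4);T[:3,:3]=Ro.from_euler("xyz",s["tool_rot"]).as_matrix();T[:3,3]=s["position"];return T@np.array(f["tool_from_camera"])
E
python3 - <<'E'
from workcell import bot
from h import *
plan(bot.observe(),[.541,.2105,.231],84.4)
E
```

```text
now [0.2113 0.5881 0.2311] [-179.98    0.    160.24] t 0.3 w 0.0856
travel [-4.380e-01 -2.439e-01  2.000e-04] twist [-2.000e-02  2.000e-02  7.584e+01]
```

Call:
{"name": "apply_moves", "arguments": {"commands": [{"travel": [-0.04, -0.022, 0], "twist": [0, 0, 7], "claw": 0.06}, {"travel": [-0.08, -0.045, 0], "twist": [0, 0, 14], "claw": 0.06}, {"travel": [-0.12, -0.067, 0], "twist": [0, 0, 21], "claw": 0.06}, {"travel": [-0.16, -0.089, 0], "twist": [0, 0, 28], "claw": 0.06}, {"travel": [-0.2, -0.111, 0], "twist": [0, 0, 35], "claw": 0.06}, {"travel": [-0.24, -0.134, 0], "twist": [0, 0, 42], "claw": 0.06}, {"travel": [-0.28, -0.156, 0], "twist": [0, 0, 49], "claw": 0.06}, {"travel": [-0.32, -0.178, 0], "twist": [0, 0, 56], "claw": 0.06}, {"travel": [-0.355, -0.198, 0], "twist": [0, 0, 62], "claw": 0.06}, {"travel": [-0.38, -0.212, 0], "twist": [0, 0, 66], "claw": 0.06}]}}

```text
clock: 1.3
position: [0.4988, 0.2577, 0.2315]
tool_rot: [3.141, 0.0, 1.638]
force: [-0.1, 0.6, -0.3]
grip_width: 0.0601
```

```bash
python3 - <<'E'
from workcell import bot
from h import *
plan(bot.observe(),[.541,.2105,.2],84.4)
E
```

```text
now [0.4988 0.2577 0.2315] [1.7997e+02 2.0000e-02 9.3880e+01] t 1.3 w 0.0601
travel [-0.0499  0.0389  0.0315] twist [0.04 0.02 9.48]
```

Call:
{"name": "apply_moves", "arguments": {"commands": [{"travel": [-0.018, 0.014, 0.01], "twist": [0, 0, 3.5], "claw": 0.06}, {"travel": [-0.034, 0.027, 0.022], "twist": [0, 0, 6.5], "claw": 0.06}, {"travel": [-0.046, 0.035, 0.03], "twist": [0, 0, 8.7], "claw": 0.06}, {"travel": [-0.05, 0.039, 0.0315], "twist": [0, 0, 9.5], "claw": 0.06}, {"travel": [-0.05, 0.039, 0.0315], "twist": [0, 0, 9.5], "claw": 0.06}, {"travel": [-0.05, 0.039, 0.0315], "twist": [0, 0, 9.5], "claw": 0.06}]}}

```text
clock: 1.9
position: [0.5395, 0.2142, 0.2001]
tool_rot: [3.142, -0.001, 1.481]
force: [-0.7, 0.6, -1.2]
grip_width: 0.0597
```

```bash
python3 - <<'E'
from workcell import bot
from h import *
s=bot.observe();f=bot.grab_frame("wrist");T=wT(f,s)
plan(s,[.541,.2105,.083],84.4)
im=f["frame"].copy()
y=np.radians(-5.6);X=np.array([np.cos(y),np.sin(y),0]);Y=np.array([-np.sin(y),np.cos(y),0])
for a in(-1,1):
  for b in(-1,1):
    u,v=proj(f,np.array([.541,.2105,.109])+a*.007*X+b*.035*Y,T);cv2.circle(im,(int(round(u)),int(round(v))),3,(0,0,255),1)
cv2.imwrite("pics/w1.png",im)
E
```

```text
now [0.5395 0.2142 0.2001] [ 1.800e+02 -3.000e-02  8.484e+01] t 1.9 w 0.0597
travel [-0.0036  0.0018  0.1171] twist [ 0.   -0.03  0.44]
```

View pics/w1.png

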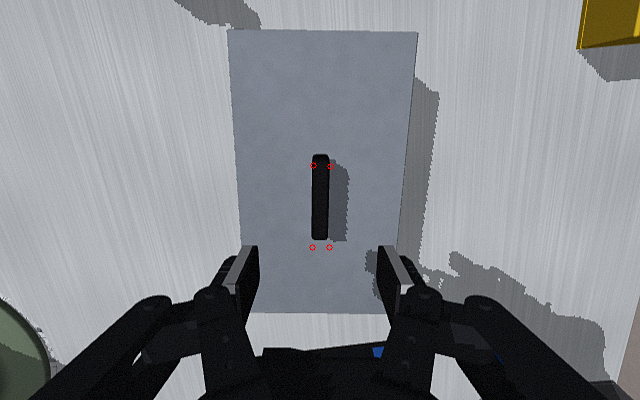

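```bash
cat > rib.py <<'E'
from workcell import bot
from h import *
s=bot.observe();f=bot.grab_frame("wrist");T=wT(f,s)
g=cv2.cvtColor(f["frame"],cv2.COLOR_BGR2GRAY)
m=cv2.inRange(g,0,45);k=np.zeros_like(m);k[130:260,290:350]=m[130:260,290:350]
c=max(cv2.findContours(k,cv2.RETR_EXTERNAL,cv2.CHAIN_APPROX_NONE)[0],key=cv2.contourArea)[:,0]
print(c.min(0),c.max(0))
w=np.array([hit(f,u,v,.109,T)[:2] for u,v in c],np.float32);print(cv2.minAreaRect(w))
# lid edge corners
P=np.array([hit(f,u,v,.079,T)[:2] for u,v in[(228,30),(417,31),(397,313),(245,313)]]);print(P,P.mean(0))
t=bot.grab_frame("top");print("tcp pix top",proj(t,s["position"]))
cv2.imwrite("pics/t1.png",t["frame"][100:300,100:400]);
plan(s,[.541,.2105,.2],84.4)
E
python3 rib.py
```

```text
[312 154] [329 239]
((0.5411320328712463, 0.21880099177360535), (0.07173723727464676, 0.013468632474541664), 84.5798110961914)
[[0.48095904 0.35226846]
 [0.62710024 0.33847299]
 [0.6087208  0.07899416]
 [0.45232786 0.09286056]] [0.54227698 0.21564905]
tcp pix top (np.float64(240.3733234585692), np.float64(213.83618154507187))
now [0.5394 0.2143 0.2002] [ 1.7999e+02 -4.0000e-02  8.4860e+01] t 1.95 w 0.06
travel [-0.0036  0.0019  0.0002] twist [ 0.01 -0.04  0.46]
```

View pics/t1.png

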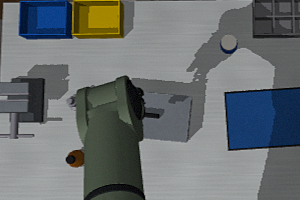

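```bash
python3 - <<'E'
from workcell import bot
from h import *
f=bot.grab_frame("scene")
P=np.array([hit(f,340+u/5-.5,160+v/5-.5,.079)[:2] for u,v in [(165,87),(617,180),(598,367),(103,250)]]);print(P,P.mean(0))
hsv=cv2.cvtColor(f["frame"],cv2.COLOR_BGR2HSV)
m=cv2.inRange(hsv,(100,100,20),(130,255,255));k=np.zeros_like(m);k[165:232,210:335]=m[165:232,210:335]
c=max(cv2.findContours(k,cv2.RETR_EXTERNAL,cv2.CHAIN_APPROX_NONE)[0],key=cv2.contourArea)[:,0]
w=np.array([hit(f,u,v,.004)[:2] for u,v in c],np.float32);print(cv2.minAreaRect(w))
E
```

```text
[[0.45642592 0.09395918]
 [0.48040275 0.35168851]
 [0.62838605 0.33769576]
 [0.60099194 0.07932956]] [0.54155167 0.21566825]
((0.5301568508148193, -0.1843082755804062), (0.19020283222198486, 0.29147711396217346), 3.331796884536743)
```

Call:
{"name": "apply_moves", "arguments": {"commands": [{"travel": [0, 0.002, 0.025], "twist": [0, 0, 0.4], "claw": 0.06}, {"travel": [0, 0.002, 0.055], "twist": [0, 0, 0.4], "claw": 0.06}, {"travel": [0, 0.002, 0.08], "twist": [0, 0, 0.4], "claw": 0.06}, {"travel": [0, 0.002, 0.1], "twist": [0, 0, 0.4], "claw": 0.06}, {"travel": [0, 0.002, 0.11], "twist": [0, 0, 0.4], "claw": 0.06}, {"travel": [0, 0.002, 0.115], "twist": [0, 0, 0.4], "claw": 0.06}, {"travel": [0, 0.002, 0.115], "twist": [0, 0, 0.4], "claw": 0.06}, {"travel": [0, 0.002, 0.115], "twist": [0, 0, 0.4], "claw": 0.06}]}}

```text
clock: 2.9
position: [0.5422, 0.2133, 0.0857]
tool_rot: [3.141, -0.001, 1.472]
force: [-0.5, 0.3, 0.5]
grip_width: 0.06
```

```bash
python3 - <<'E'
from workcell import bot
from h import *
s=bot.observe();f=bot.grab_frame("wrist");plan(s,[.541,.2145,.083],84.4);cv2.imwrite("pics/w2.png",f["frame"])
E
```

```text
now [0.5422 0.2133 0.0857] [ 1.7994e+02 -4.0000e-02  8.4350e+01] t 2.9 w 0.06
travel [ 0.0011 -0.0014  0.0026] twist [ 0.06 -0.04 -0.05]
```

View pics/w2.png

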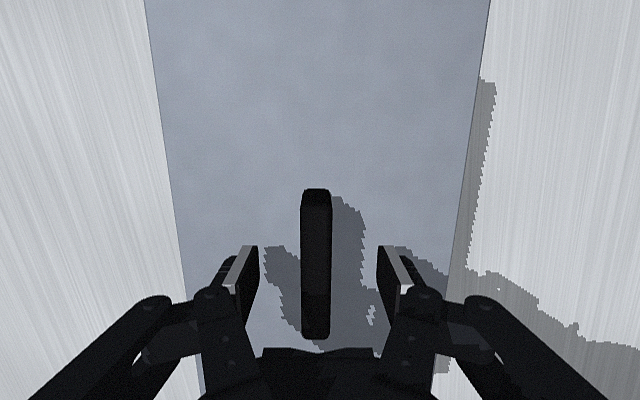

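Call:
{"name": "apply_moves", "arguments": {"commands": [{"travel": [0.001, -0.001, 0.001], "twist": [0, 0, 0], "claw": 0.03}, {"travel": [0.001, -0.001, 0.001], "twist": [0, 0, 0], "claw": 0.005}, {"travel": [0.001, -0.001, 0.001], "twist": [0, 0, 0], "claw": 0.005}, {"travel": [0.001, -0.001, 0.001], "twist": [0, 0, 0], "claw": 0.005}, {"travel": [0.001, -0.001, 0.001], "twist": [0, 0, 0], "claw": 0.005}, {"travel": [0.001, -0.001, 0.001], "twist": [0, 0, 0], "claw": 0.005}], "force": 60}}

```text
clock: 3.55
position: [0.541, 0.2142, 0.0842]
tool_rot: [3.141, -0.0, 1.472]
force: [-2.1, -0.1, 6.6]
grip_width: 0.0131
```

Call:
{"name": "apply_moves", "arguments": {"commands": [{"travel": [0, 0, -0.004], "twist": [0, 0, 0], "claw": 0.005}, {"travel": [0, 0, -0.012], "twist": [0, 0, 0], "claw": 0.005}, {"travel": [0, 0, -0.03], "twist": [0, 0, 0], "claw": 0.005}, {"travel": [0, 0, -0.055], "twist": [0, 0, 0], "claw": 0.005}, {"travel": [0, 0, -0.075], "twist": [0, 0, 0], "claw": 0.005}, {"travel": [0, 0, -0.09], "twist": [0, 0, 0], "claw": 0.005}, {"travel": [0, 0, -0.095], "twist": [0, 0, 0], "claw": 0.005}, {"travel": [0, 0, -0.095], "twist": [0, 0, 0], "claw": 0.005}]}}

```text
clock: 4.35
position: [0.5411, 0.2142, 0.1794]
tool_rot: [3.141, -0.001, 1.472]
force: [0.1, -0.5, -3.0]
grip_width: 0.0126
```

```bash
python3 - <<'E'
from workcell import bot
from h import *
s=bot.observe();f=bot.grab_frame("scene");plan(s,[.531,-.185,.18],93.4);cv2.imwrite("pics/s2.png",f["frame"]);print(s["force"])
E
```

```text
now [0.5411 0.2142 0.1794] [ 1.7995e+02 -3.0000e-02  8.4340e+01] t 4.35 w 0.0126
travel [-0.3983  0.0293 -0.0008] twist [ 0.05 -0.03 -9.06]
[ 0.08171502 -0.47159039 -3.02679163]
```

View pics/s2.png

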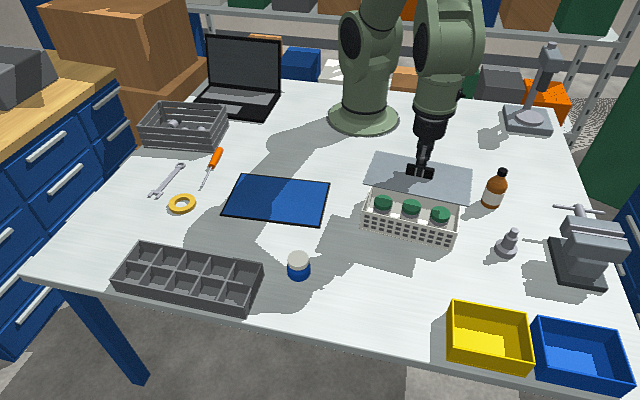

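Call:
{"name": "apply_moves", "arguments": {"commands": [{"travel": [-0.015, 0.001, 0], "twist": [0, 0, -0.4], "claw": 0.005}, {"travel": [-0.045, 0.003, 0], "twist": [0, 0, -1], "claw": 0.005}, {"travel": [-0.085, 0.006, 0], "twist": [0, 0, -2], "claw": 0.005}, {"travel": [-0.13, 0.01, 0], "twist": [0, 0, -3], "claw": 0.005}, {"travel": [-0.175, 0.013, 0], "twist": [0, 0, -4], "claw": 0.005}, {"travel": [-0.22, 0.016, 0], "twist": [0, 0, -5], "claw": 0.005}, {"travel": [-0.265, 0.02, 0], "twist": [0, 0, -6], "claw": 0.005}, {"travel": [-0.31, 0.023, 0], "twist": [0, 0, -7], "claw": 0.005}, {"travel": [-0.35, 0.026, 0], "twist": [0, 0, -8], "claw": 0.005}, {"travel": [-0.38, 0.028, 0], "twist": [0, 0, -9], "claw": 0.005}]}}

```text
clock: 5.4
position: [0.5298, -0.1703, 0.1781]
tool_rot: [-3.14, 0.001, 1.628]
force: [-0.4, 0.6, -3.2]
grip_width: 0.0128
```

Call:
{"name": "apply_moves", "arguments": {"commands": [{"travel": [-0.012, 0, 0.01], "twist": [0, 0, 0], "claw": 0.005}, {"travel": [-0.018, 0.001, 0.025], "twist": [0, 0, 0], "claw": 0.005}, {"travel": [-0.018, 0.001, 0.045], "twist": [0, 0, 0], "claw": 0.005}, {"travel": [-0.018, 0.001, 0.065], "twist": [0, 0, 0], "claw": 0.005}, {"travel": [-0.018, 0.001, 0.08], "twist": [0, 0, 0], "claw": 0.005}, {"travel": [-0.018, 0.001, 0.08], "twist": [0, 0, 0], "claw": 0.005}]}}

```text
clock: 6.0
position: [0.5319, -0.1832, 0.0959]
tool_rot: [-3.137, -0.002, 1.63]
force: [0.5, -0.4, -2.6]
grip_width: 0.0129
```

```bash
python3 - <<'E'
from workcell import bot
from h import *
s=bot.observe();f=bot.grab_frame("scene");plan(s,[.531,-.185,.018],93.4);cv2.imwrite("pics/s3.png",f["frame"]);print(s["force"])
f=bot.grab_frame("top");cv2.imwrite("pics/t3.png",f["frame"])
E
```

```text
now [ 0.5319 -0.1832  0.0959] [-1.7975e+02 -9.0000e-02  9.3420e+01] t 6.0 w 0.0129
travel [-0.0019 -0.0007  0.0779] twist [-0.25 -0.09  0.02]
[ 0.45295134 -0.40870288 -2.61061723]
```

View pics/s3.png

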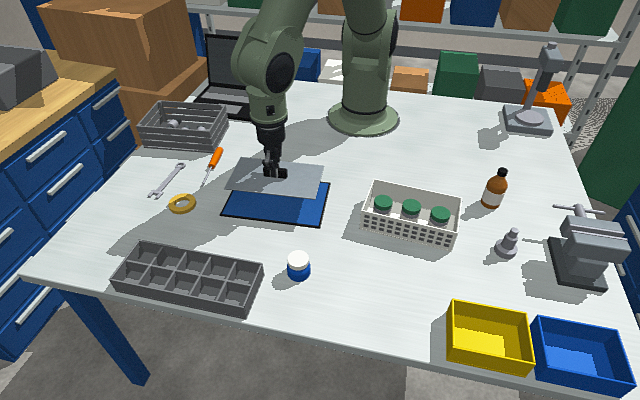

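View pics/t3.png

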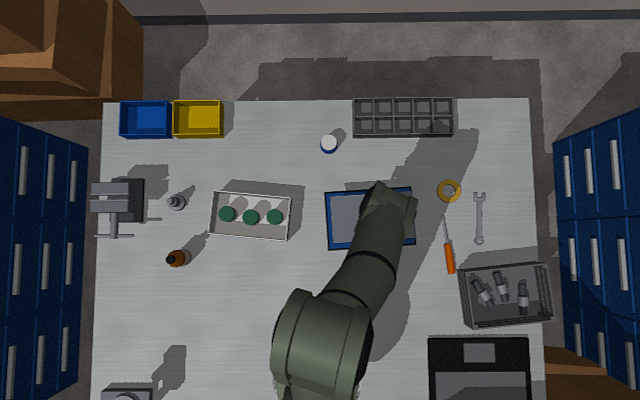

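Call:
{"name": "apply_moves", "arguments": {"commands": [{"travel": [0, 0, 0.015], "twist": [0, 0, 0], "claw": 0.005}, {"travel": [-0.001, 0, 0.035], "twist": [0, 0, 0], "claw": 0.005}, {"travel": [-0.002, 0, 0.055], "twist": [0, 0, 0], "claw": 0.005}, {"travel": [-0.002, 0, 0.067], "twist": [0, 0, 0], "claw": 0.005}, {"travel": [-0.002, 0, 0.073], "twist": [0, 0, 0], "claw": 0.005}, {"travel": [-0.002, 0, 0.076], "twist": [0, 0, 0], "claw": 0.005}, {"travel": [-0.002, 0, 0.0775], "twist": [0, 0, 0], "claw": 0.005}, {"travel": [-0.002, 0, 0.0775], "twist": [0, 0, 0], "claw": 0.005}]}}

```text
clock: 6.9
position: [0.5338, -0.1867, 0.0217]
tool_rot: [3.141, 0.0, 1.629]
force: [-0.4, -0.2, -1.9]
grip_width: 0.0129
```

Call:
{"name": "apply_moves", "arguments": {"commands": [{"travel": [0, 0, 0.001], "twist": [0, 0, 0], "claw": 0.005}, {"travel": [0, 0, 0.0015], "twist": [0, 0, 0], "claw": 0.005}, {"travel": [0, 0, 0.002], "twist": [0, 0, 0], "claw": 0.005}, {"travel": [0, 0, 0.002], "twist": [0, 0, 0], "claw": 0.005}]}}

```text
clock: 7.3
position: [0.5335, -0.1867, 0.0194]
tool_rot: [3.142, 0.0, 1.629]
force: [0.0, -0.3, -1.9]
grip_width: 0.013
```

Call:
{"name": "apply_moves", "arguments": {"commands": [{"travel": [0, 0, 0.001], "twist": [0, 0, 0], "claw": 0.005}, {"travel": [0, 0, 0.002], "twist": [0, 0, 0], "claw": 0.005}, {"travel": [0, 0, 0.002], "twist": [0, 0, 0], "claw": 0.005}]}}

```text
clock: 7.6
position: [0.5334, -0.1867, 0.0172]
tool_rot: [-3.141, -0.0, 1.629]
force: [0.6, -1.2, -2.1]
grip_width: 0.013
```

Call:
{"name": "apply_moves", "arguments": {"commands": [{"travel": [0, 0, 0.001], "twist": [0, 0, 0], "claw": 0.005}, {"travel": [0, 0, 0.0015], "twist": [0, 0, 0], "claw": 0.005}, {"travel": [0, 0, 0.0015], "twist": [0, 0, 0], "claw": 0.005}]}}

```text
clock: 7.9
position: [0.5335, -0.1866, 0.0171]
tool_rot: [3.141, -0.0, 1.629]
force: [-8.6, 4.4, 30.8]
grip_width: 0.0129
```

Call:
{"name": "apply_moves", "arguments": {"commands": [{"travel": [0, 0, -0.001], "twist": [0, 0, 0], "claw": 0.005}, {"travel": [0, 0, -0.001], "twist": [0, 0, 0], "claw": 0.03}, {"travel": [0, 0, -0.001], "twist": [0, 0, 0], "claw": 0.05}, {"travel": [0, 0, -0.002], "twist": [0, 0, 0], "claw": 0.05}, {"travel": [0, 0, -0.01], "twist": [0, 0, 0], "claw": 0.05}, {"travel": [0, 0, -0.035], "twist": [0, 0, 0], "claw": 0.05}, {"travel": [0, 0, -0.07], "twist": [0, 0, 0], "claw": 0.06}, {"travel": [0, 0, -0.11], "twist": [0, 0, 0], "claw": 0.066}, {"travel": [0, 0, -0.15], "twist": [0, 0, 0], "claw": 0.066}, {"travel": [0, 0, -0.18], "twist": [0, 0, 0], "claw": 0.066}], "force": 60}}

```text
clock: 8.9
position: [0.5337, -0.1869, 0.1988]
tool_rot: [3.14, 0.001, 1.629]
force: [0.4, 0.1, -0.1]
grip_width: 0.0663
```

```bash
python3 - <<'E'
from workcell import bot
from h import *
f=bot.grab_frame("scene");im=f["frame"];cv2.imwrite("pics/s4.png",im)
s=bot.observe();plan(s,[.54,.2145,.2],84.4)
def greens(f,roi,zt,T=None,show=True):
    hsv=cv2.cvtColor(f["frame"],cv2.COLOR_BGR2HSV);m=cv2.inRange(hsv,(55,60,30),(95,255,255))
    k=np.zeros_like(m);x0,y0,x1,y1=roi;k[y0:y1,x0:x1]=m[y0:y1,x0:x1]
    for c in cv2.findContours(k,cv2.RETR_EXTERNAL,cv2.CHAIN_APPROX_NONE)[0]:
        if cv2.contourArea(c)<80: continue
        w=np.array([hit(f,u,v,zt,T)[:2] for u,v in c[:,0]],np.float32);print(np.round(cv2.minEnclosingCircle(w)[0],4),cv2.minEnclosingCircle(w)[1],cv2.boundingRect(c))
greens(f,(355,170,470,250),.066)
f=bot.grab_frame("top");cv2.imwrite("pics/t4.png",f["frame"]);greens(f,(205,180,300,245),.066)
E
```

```text
now [ 0.5352 -0.1876  0.2027] [1.7962e+02 1.0000e-01 9.3310e+01] t 8.95 w 0.0658
travel [0.4011 0.0279 0.0022] twist [0.39 0.07 8.91]
[0.5553 0.2924] 0.03312010318040848 (430, 206, 21, 17)
[0.5435 0.2139] 0.032852653414011 (402, 199, 19, 16)
[0.5444 0.1369] 0.032450493425130844 (374, 195, 19, 16)
[0.5361 0.21  ] 0.02585090883076191 (243, 210, 15, 15)
[0.5368 0.1318] 0.025806251913309097 (267, 209, 15, 16)
[0.5486 0.2893] 0.026541195809841156 (218, 206, 17, 16)
```

View pics/s4.png

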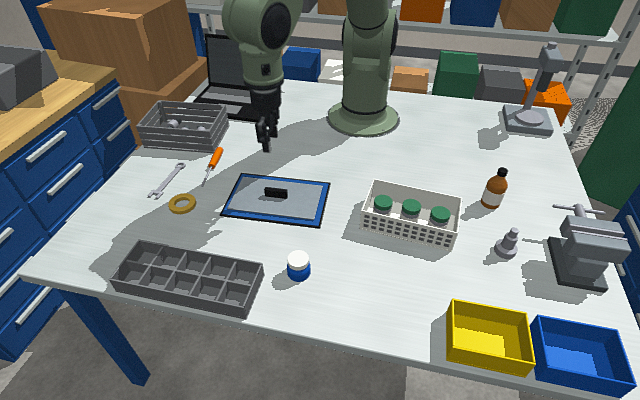

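Call:
{"name": "apply_moves", "arguments": {"commands": [{"travel": [0.02, 0.001, -0.005], "twist": [0, 0, 0.5], "claw": 0.066}, {"travel": [0.06, 0.004, -0.015], "twist": [0, 0, 1.5], "claw": 0.066}, {"travel": [0.105, 0.007, -0.025], "twist": [0, 0, 2.5], "claw": 0.066}, {"travel": [0.15, 0.01, -0.03], "twist": [0, 0, 3.5], "claw": 0.066}, {"travel": [0.195, 0.013, -0.03], "twist": [0, 0, 4.5], "claw": 0.066}, {"travel": [0.24, 0.016, -0.03], "twist": [0, 0, 5.5], "claw": 0.066}, {"travel": [0.285, 0.02, -0.03], "twist": [0, 0, 6.5], "claw": 0.066}, {"travel": [0.325, 0.023, -0.03], "twist": [0, 0, 7.5], "claw": 0.066}, {"travel": [0.355, 0.025, -0.03], "twist": [0, 0, 8.5], "claw": 0.066}, {"travel": [0.37, 0.026, -0.03], "twist": [0, 0, 8.9], "claw": 0.066}]}}

```text
clock: 10.0
position: [0.5371, 0.1874, 0.2253]
tool_rot: [-3.141, -0.0, 1.476]
force: [0.1, -1.2, -0.6]
grip_width: 0.0661
```

Call:
{"name": "apply_moves", "arguments": {"commands": [{"travel": [0, 0, 0], "twist": [0, 0, 0], "claw": 0.066}, {"travel": [0, 0, 0], "twist": [0, 0, 0], "claw": 0.066}, {"travel": [0, 0, 0], "twist": [0, 0, 0], "claw": 0.066}]}}

```text
clock: 10.3
position: [0.5379, 0.183, 0.2258]
tool_rot: [-3.141, 0.0, 1.473]
force: [0.7, 0.1, 0.0]
grip_width: 0.0664
```

```bash
cat > tins.py <<'E'
import sys
from workcell import bot
from h import *
s=bot.observe();f=bot.grab_frame("wrist");T=wT(f,s);im=f["frame"]
hsv=cv2.cvtColor(im,cv2.COLOR_BGR2HSV);m=cv2.inRange(hsv,(55,60,25),(95,255,255))
cv2.imwrite(sys.argv[1],im)
for c in cv2.findContours(m,cv2.RETR_EXTERNAL,cv2.CHAIN_APPROX_NONE)[0]:
    if cv2.contourArea(c)<300: continue
    w=np.array([hit(f,u,v,.066,T)[:2] for u,v in c[:,0]],np.float32);q=cv2.minEnclosingCircle(w);print(np.round(q[0],4),round(q[1],4),cv2.boundingRect(c))
plan(s,[.54,.2145,.2],84.4)
E
python3 tins.py pics/w5.png
```

```text
[0.5357 0.1384] 0.0276 (297, 199, 48, 48)
[0.5353 0.2158] 0.026 (287, 125, 52, 52)
[0.5471 0.2933] 0.0258 (290, 35, 56, 61)
now [0.5379 0.183  0.2258] [-1.7999e+02  3.0000e-02  8.4370e+01] t 10.3 w 0.0664
travel [ 0.0316 -0.001   0.0258] twist [-0.01  0.03 -0.03]
```

View pics/w5.png

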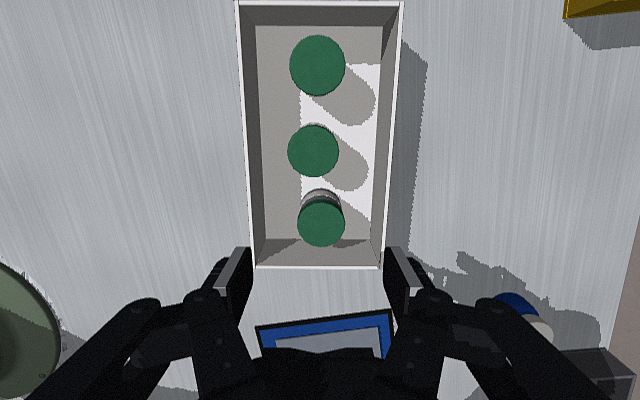

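Call:
{"name": "apply_moves", "arguments": {"commands": [{"travel": [0.015, -0.003, 0.02], "twist": [0, 0, 0], "claw": 0.068}, {"travel": [0.031, -0.0055, 0.05], "twist": [0, 0, 0], "claw": 0.068}, {"travel": [0.031, -0.0055, 0.08], "twist": [0, 0, 0], "claw": 0.068}, {"travel": [0.031, -0.0055, 0.1], "twist": [0, 0, 0], "claw": 0.068}, {"travel": [0.031, -0.0055, 0.11], "twist": [0, 0, 0], "claw": 0.068}, {"travel": [0.031, -0.0055, 0.11], "twist": [0, 0, 0], "claw": 0.068}, {"travel": [0.031, -0.0055, 0.11], "twist": [0, 0, 0], "claw": 0.068}]}}

```text
clock: 11.05
position: [0.536, 0.2153, 0.1167]
tool_rot: [3.141, -0.0, 1.473]
force: [0.1, -0.2, 0.1]
grip_width: 0.0679
```

```bash
sed -i '$d' tins.py; echo 'plan(s,[float(a) for a in sys.argv[2:5]],84.4)' >> tins.py; python3 tins.py pics/w6.png .5355 .2145 .025
```

```text
[0.5364 0.1411] 0.0299 (295, 279, 68, 67)
[0.5357 0.2171] 0.0272 (281, 182, 75, 74)
[0.5473 0.2937] 0.0258 (283, 55, 85, 89)
now [0.536  0.2153 0.1167] [ 1.7995e+02 -2.0000e-02  8.4400e+01] t 11.05 w 0.0679
travel [-0.0009 -0.0005  0.0917] twist [ 0.05 -0.02  0.  ]
```

View pics/w6.png

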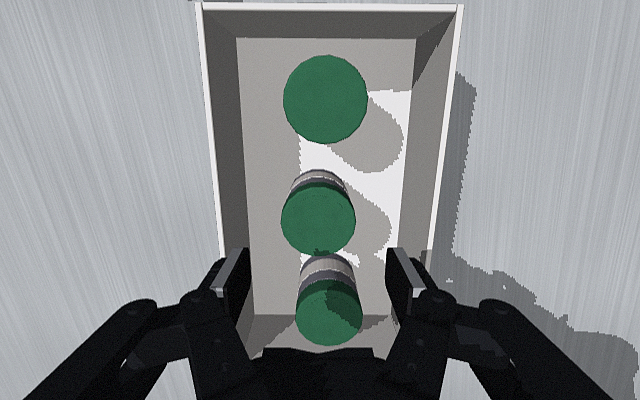

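Call:
{"name": "apply_moves", "arguments": {"commands": [{"travel": [0.001, 0, 0.02], "twist": [0, 0, 0], "claw": 0.068}, {"travel": [0.001, 0, 0.045], "twist": [0, 0, 0], "claw": 0.068}, {"travel": [0.001, 0, 0.07], "twist": [0, 0, 0], "claw": 0.068}, {"travel": [0.001, 0, 0.085], "twist": [0, 0, 0], "claw": 0.068}, {"travel": [0.001, 0, 0.0905], "twist": [0, 0, 0], "claw": 0.068}, {"travel": [0.001, 0, 0.0915], "twist": [0, 0, 0], "claw": 0.068}, {"travel": [0.001, 0, 0.0915], "twist": [0, 0, 0], "claw": 0.068}]}}

```text
clock: 11.8
position: [0.536, 0.2167, 0.0252]
tool_rot: [3.141, -0.001, 1.474]
force: [0.1, 0.9, -0.4]
grip_width: 0.0682
```

Call:
{"name": "apply_moves", "arguments": {"commands": [{"travel": [0, 0, 0], "twist": [0, 0, 0], "claw": 0.058}, {"travel": [0, 0, 0], "twist": [0, 0, 0], "claw": 0.05}, {"travel": [0, 0, 0], "twist": [0, 0, 0], "claw": 0.045}, {"travel": [0, 0, 0], "twist": [0, 0, 0], "claw": 0.045}, {"travel": [0, 0, 0], "twist": [0, 0, 0], "claw": 0.045}, {"travel": [0, 0, 0], "twist": [0, 0, 0], "claw": 0.045}], "force": 60}}

```text
clock: 12.4
position: [0.5363, 0.2169, 0.0255]
tool_rot: [3.14, -0.001, 1.474]
force: [-0.8, -1.2, 10.7]
grip_width: 0.0511
```

Call:
{"name": "apply_moves", "arguments": {"commands": [{"travel": [0, 0, -0.003], "twist": [0, 0, 0], "claw": 0.045}, {"travel": [0, 0, -0.012], "twist": [0, 0, 0], "claw": 0.045}, {"travel": [0, 0, -0.025], "twist": [0, 0, 0], "claw": 0.045}, {"travel": [0, 0, -0.036], "twist": [0, 0, 0], "claw": 0.045}, {"travel": [0, 0, -0.04], "twist": [0, 0, 0], "claw": 0.045}, {"travel": [0, 0, -0.04], "twist": [0, 0, 0], "claw": 0.045}, {"travel": [0, 0, -0.04], "twist": [0, 0, 0], "claw": 0.045}]}}

```text
clock: 13.1
position: [0.5354, 0.2166, 0.0642]
tool_rot: [-3.141, 0.0, 1.474]
force: [0.6, 0.2, -2.5]
grip_width: 0.0509
```

Call:
{"name": "apply_moves", "arguments": {"commands": [{"travel": [0, 0, 0], "twist": [0, 0, 0], "claw": 0.045}, {"travel": [0, 0, 0], "twist": [0, 0, 0], "claw": 0.045}]}}

```text
clock: 13.3
position: [0.5353, 0.2165, 0.0639]
tool_rot: [-3.141, 0.0, 1.474]
force: [0.6, -0.4, -2.4]
grip_width: 0.0507
```

```bash
cat > wt.py <<'E'
import sys
from workcell import bot
from h import *
F=[];
for i in range(8):
    s=bot.observe();F.append(np.r_[s["force"],s["joint_efforts"][1]]);f=bot.grab_frame("scene" if i<7 else "wrist")
print(np.round(np.mean(F,0),2),np.round(np.std(F,0),2));cv2.imwrite(sys.argv[1],f["frame"])
plan(s,s["position"],84.4)
E
python3 wt.py pics/w7.png
```

```text
[-1.100e-01  3.000e-02 -2.250e+00 -9.459e+01] [0.44 0.4  0.57 0.1 ]
now [0.5355 0.2166 0.0642] [-180.      0.     84.44] t 13.65 w 0.0507
travel [0. 0. 0.] twist [-0.    0.    0.04]
```

View pics/w7.png

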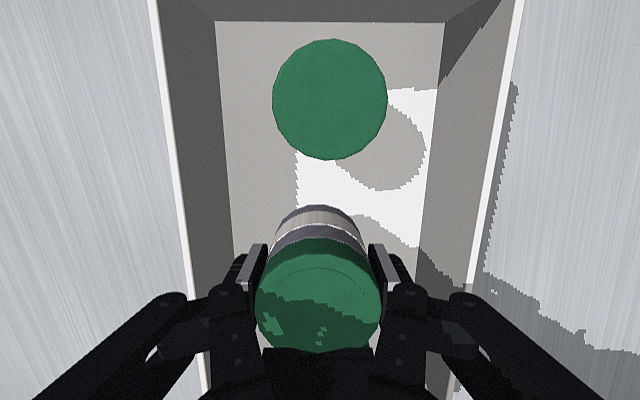

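The middle tin weighs about 2.25 N (0.23 kg). I'll put it back.

Call:
{"name": "apply_moves", "arguments": {"commands": [{"travel": [0, 0, 0.012], "twist": [0, 0, 0], "claw": 0.045}, {"travel": [0, 0, 0.024], "twist": [0, 0, 0], "claw": 0.045}, {"travel": [0, 0, 0.033], "twist": [0, 0, 0], "claw": 0.045}, {"travel": [0, 0, 0.037], "twist": [0, 0, 0], "claw": 0.045}, {"travel": [0, 0, 0.0385], "twist": [0, 0, 0], "claw": 0.045}, {"travel": [0, 0, 0.0385], "twist": [0, 0, 0], "claw": 0.045}, {"travel": [0, 0, 0.0385], "twist": [0, 0, 0], "claw": 0.045}]}}

```text
clock: 14.4
position: [0.5356, 0.2166, 0.0257]
tool_rot: [3.141, -0.0, 1.474]
force: [0.3, -0.7, -3.0]
grip_width: 0.0509
```

Call:
{"name": "apply_moves", "arguments": {"commands": [{"travel": [0, 0, 0.0005], "twist": [0, 0, 0], "claw": 0.045}, {"travel": [0, 0, 0.001], "twist": [0, 0, 0], "claw": 0.045}, {"travel": [0, 0, 0.001], "twist": [0, 0, 0], "claw": 0.045}]}}

```text
clock: 14.7
position: [0.5356, 0.2166, 0.0255]
tool_rot: [3.141, -0.0, 1.474]
force: [-7.0, -2.7, 16.8]
grip_width: 0.0508
```

Call:
{"name": "apply_moves", "arguments": {"commands": [{"travel": [0, 0, -0.001], "twist": [0, 0, 0], "claw": 0.055}, {"travel": [0, 0, -0.001], "twist": [0, 0, 0], "claw": 0.068}, {"travel": [0, 0, -0.001], "twist": [0, 0, 0], "claw": 0.068}, {"travel": [0, 0, -0.01], "twist": [0, 0, 0], "claw": 0.068}, {"travel": [0, 0, -0.03], "twist": [0, 0, 0], "claw": 0.068}, {"travel": [0, 0, -0.06], "twist": [0, 0, 0], "claw": 0.068}, {"travel": [0.01, 0, -0.085], "twist": [0, 0, 0], "claw": 0.068}, {"travel": [0.04, 0.0025, -0.09], "twist": [0, 0, 0], "claw": 0.068}, {"travel": [0.067, 0.004, -0.09], "twist": [0, 0, 0], "claw": 0.068}, {"travel": [0.077, 0.0045, -0.09], "twist": [0, 0, 0], "claw": 0.068}]}}

```text
clock: 15.7
position: [0.5473, 0.2959, 0.1156]
tool_rot: [3.141, -0.002, 1.476]
force: [0.5, 0.8, -0.1]
grip_width: 0.0681
```

```bash
python3 tins.py pics/w8.png .5475 .2925 .025
```

```text
[0.5345 0.2208] 0.0298 (278, 283, 68, 66)
[0.5473 0.2963] 0.0273 (282, 184, 75, 75)
now [0.5473 0.2959 0.1156] [ 1.7997e+02 -1.0000e-01  8.4590e+01] t 15.7 w 0.0681
travel [-0.0035  0.0004  0.0906] twist [ 0.03 -0.1   0.19]
```

View pics/w8.png

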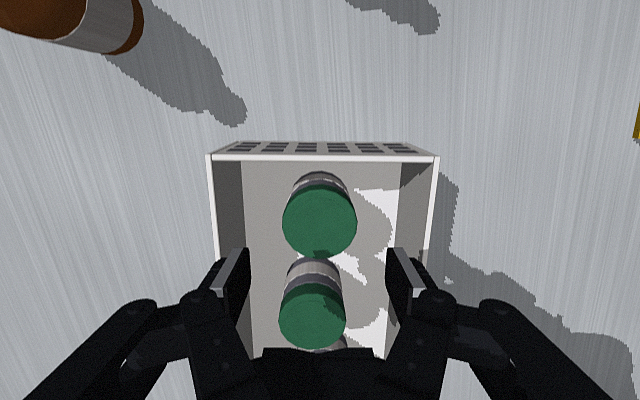

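Call:
{"name": "apply_moves", "arguments": {"commands": [{"travel": [-0.002, 0, 0.02], "twist": [0, 0, 0], "claw": 0.068}, {"travel": [-0.002, 0, 0.045], "twist": [0, 0, 0], "claw": 0.068}, {"travel": [-0.002, 0, 0.07], "twist": [0, 0, 0], "claw": 0.068}, {"travel": [-0.002, 0, 0.085], "twist": [0, 0, 0], "claw": 0.068}, {"travel": [-0.002, 0, 0.0895], "twist": [0, 0, 0], "claw": 0.068}, {"travel": [-0.002, 0, 0.0905], "twist": [0, 0, 0], "claw": 0.068}, {"travel": [-0.002, 0, 0.0905], "twist": [0, 0, 0], "claw": 0.068}]}}

```text
clock: 16.45
position: [0.5477, 0.2908, 0.0252]
tool_rot: [3.141, -0.0, 1.474]
force: [0.3, 0.4, 0.2]
grip_width: 0.0678
```

Call:
{"name": "apply_moves", "arguments": {"commands": [{"travel": [0, 0, 0], "twist": [0, 0, 0], "claw": 0.058}, {"travel": [0, 0, 0], "twist": [0, 0, 0], "claw": 0.05}, {"travel": [0, 0, 0], "twist": [0, 0, 0], "claw": 0.045}, {"travel": [0, 0, 0], "twist": [0, 0, 0], "claw": 0.045}, {"travel": [0, 0, 0], "twist": [0, 0, 0], "claw": 0.045}, {"travel": [0, 0, 0], "twist": [0, 0, 0], "claw": 0.045}], "force": 60}}

```text
clock: 17.05
position: [0.5482, 0.291, 0.0257]
tool_rot: [3.14, -0.001, 1.474]
force: [-0.9, -1.1, 11.1]
grip_width: 0.051
```

Call:
{"name": "apply_moves", "arguments": {"commands": [{"travel": [0, 0, -0.003], "twist": [0, 0, 0], "claw": 0.045}, {"travel": [0, 0, -0.012], "twist": [0, 0, 0], "claw": 0.045}, {"travel": [0, 0, -0.025], "twist": [0, 0, 0], "claw": 0.045}, {"travel": [0, 0, -0.036], "twist": [0, 0, 0], "claw": 0.045}, {"travel": [0, 0, -0.04], "twist": [0, 0, 0], "claw": 0.045}, {"travel": [0, 0, -0.04], "twist": [0, 0, 0], "claw": 0.045}, {"travel": [0, 0, -0.04], "twist": [0, 0, 0], "claw": 0.045}, {"travel": [0, 0, -0.04], "twist": [0, 0, 0], "claw": 0.045}, {"travel": [0, 0, -0.04], "twist": [0, 0, 0], "claw": 0.045}]}}

```text
clock: 17.95
position: [0.547, 0.2907, 0.0638]
tool_rot: [-3.141, 0.001, 1.474]
force: [-0.1, 0.9, -6.7]
grip_width: 0.051
```

```bash
python3 wt.py pics/w9.png
```

```text
[  -0.13   -0.21   -6.27 -103.49] [0.49 0.75 0.3  0.1 ]
now [0.5472 0.2908 0.0642] [-180.      0.     84.44] t 18.3 w 0.0508
travel [0. 0. 0.] twist [-0.    0.    0.04]
```

View pics/w9.png

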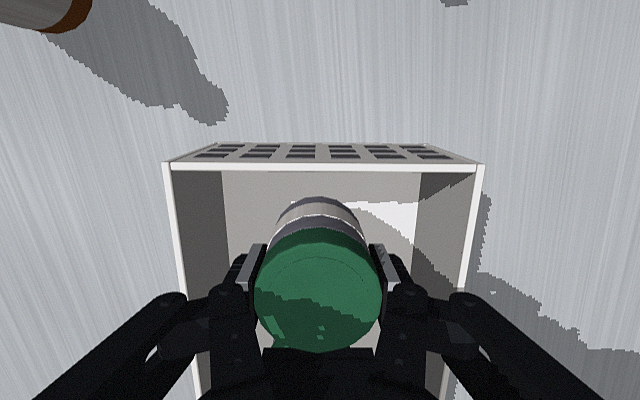

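The far-left tin weighs about 6.27 N (0.64 kg). I'll put it back and heft the third as asked.

Call:
{"name": "apply_moves", "arguments": {"commands": [{"travel": [0, 0, 0.012], "twist": [0, 0, 0], "claw": 0.045}, {"travel": [0, 0, 0.024], "twist": [0, 0, 0], "claw": 0.045}, {"travel": [0, 0, 0.033], "twist": [0, 0, 0], "claw": 0.045}, {"travel": [0, 0, 0.037], "twist": [0, 0, 0], "claw": 0.045}, {"travel": [0, 0, 0.0385], "twist": [0, 0, 0], "claw": 0.045}, {"travel": [0, 0, 0.039], "twist": [0, 0, 0], "claw": 0.045}, {"travel": [0, 0, 0.039], "twist": [0, 0, 0], "claw": 0.045}, {"travel": [0, 0, 0.039], "twist": [0, 0, 0], "claw": 0.045}]}}

```text
clock: 19.15
position: [0.5466, 0.2905, 0.0257]
tool_rot: [-3.14, 0.001, 1.474]
force: [-8.8, -4.0, 13.0]
grip_width: 0.0509
```

Call:
{"name": "apply_moves", "arguments": {"commands": [{"travel": [0, 0, -0.001], "twist": [0, 0, 0], "claw": 0.055}, {"travel": [0, 0, -0.001], "twist": [0, 0, 0], "claw": 0.068}, {"travel": [0, 0, -0.001], "twist": [0, 0, 0], "claw": 0.068}, {"travel": [0, 0, -0.01], "twist": [0, 0, 0], "claw": 0.068}, {"travel": [0, 0, -0.03], "twist": [0, 0, 0], "claw": 0.068}, {"travel": [0, 0, -0.06], "twist": [0, 0, 0], "claw": 0.068}, {"travel": [-0.01, 0, -0.085], "twist": [0, 0, 0], "claw": 0.068}, {"travel": [-0.045, 0.0015, -0.09], "twist": [0, 0, 0], "claw": 0.068}, {"travel": [-0.09, 0.003, -0.09], "twist": [0, 0, 0], "claw": 0.068}, {"travel": [-0.13, 0.004, -0.09], "twist": [0, 0, 0], "claw": 0.068}]}}

```text
clock: 20.15
position: [0.5387, 0.1594, 0.1163]
tool_rot: [3.14, -0.0, 1.474]
force: [0.5, -0.2, 0.1]
grip_width: 0.0679
```

Call:
{"name": "apply_moves", "arguments": {"commands": [{"travel": [-0.017, 0, 0], "twist": [0, 0, 0], "claw": 0.068}, {"travel": [-0.024, 0, 0], "twist": [0, 0, 0], "claw": 0.068}, {"travel": [-0.024, 0, 0], "twist": [0, 0, 0], "claw": 0.068}, {"travel": [-0.024, 0, 0], "twist": [0, 0, 0], "claw": 0.068}]}}

```text
clock: 20.55
position: [0.5365, 0.1388, 0.1154]
tool_rot: [3.141, -0.001, 1.475]
force: [-0.3, 0.1, -0.1]
grip_width: 0.0681
```

```bash
python3 tins.py pics/w10.png .536 .137 .025
```

```text
[0.5357 0.1379] 0.0274 (281, 186, 75, 75)
[0.5343 0.2148] 0.0257 (262, 62, 85, 88)
[0.5439 0.2706] 0.0166 (280, 0, 61, 15)
now [0.5365 0.1388 0.1154] [ 1.7999e+02 -4.0000e-02  8.4530e+01] t 20.55 w 0.0681
travel [-0.0019 -0.0003  0.0904] twist [ 0.01 -0.04  0.13]
```

View pics/w10.png

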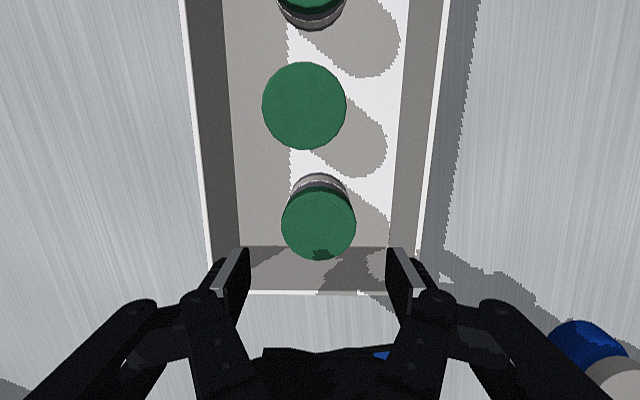

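Call:
{"name": "apply_moves", "arguments": {"commands": [{"travel": [-0.002, 0, 0.02], "twist": [0, 0, 0], "claw": 0.068}, {"travel": [-0.002, 0, 0.045], "twist": [0, 0, 0], "claw": 0.068}, {"travel": [-0.002, 0, 0.07], "twist": [0, 0, 0], "claw": 0.068}, {"travel": [-0.002, 0, 0.085], "twist": [0, 0, 0], "claw": 0.068}, {"travel": [-0.002, 0, 0.0895], "twist": [0, 0, 0], "claw": 0.068}, {"travel": [-0.002, 0, 0.0905], "twist": [0, 0, 0], "claw": 0.068}, {"travel": [-0.002, 0, 0.0905], "twist": [0, 0, 0], "claw": 0.068}]}}

```text
clock: 21.3
position: [0.5366, 0.1354, 0.0255]
tool_rot: [3.141, -0.0, 1.474]
force: [0.4, 0.3, -0.2]
grip_width: 0.0683
```

Call:
{"name": "apply_moves", "arguments": {"commands": [{"travel": [0, 0, 0], "twist": [0, 0, 0], "claw": 0.058}, {"travel": [0, 0, 0], "twist": [0, 0, 0], "claw": 0.05}, {"travel": [0, 0, 0], "twist": [0, 0, 0], "claw": 0.045}, {"travel": [0, 0, 0], "twist": [0, 0, 0], "claw": 0.045}, {"travel": [0, 0, 0], "twist": [0, 0, 0], "claw": 0.045}, {"travel": [0, 0, 0], "twist": [0, 0, 0], "claw": 0.045}], "force": 60}}

```text
clock: 21.9
position: [0.5368, 0.1354, 0.026]
tool_rot: [3.14, -0.001, 1.474]
force: [-1.2, 0.3, 10.9]
grip_width: 0.0507
```

Call:
{"name": "apply_moves", "arguments": {"commands": [{"travel": [0, 0, -0.003], "twist": [0, 0, 0], "claw": 0.045}, {"travel": [0, 0, -0.012], "twist": [0, 0, 0], "claw": 0.045}, {"travel": [0, 0, -0.025], "twist": [0, 0, 0], "claw": 0.045}, {"travel": [0, 0, -0.036], "twist": [0, 0, 0], "claw": 0.045}, {"travel": [0, 0, -0.04], "twist": [0, 0, 0], "claw": 0.045}, {"travel": [0, 0, -0.04], "twist": [0, 0, 0], "claw": 0.045}, {"travel": [0, 0, -0.04], "twist": [0, 0, 0], "claw": 0.045}, {"travel": [0, 0, -0.04], "twist": [0, 0, 0], "claw": 0.045}, {"travel": [0, 0, -0.04], "twist": [0, 0, 0], "claw": 0.045}]}}

```text
clock: 22.8
position: [0.5359, 0.1351, 0.0644]
tool_rot: [-3.141, 0.0, 1.474]
force: [0.0, 0.0, -3.1]
grip_width: 0.0509
```

```bash
python3 wt.py pics/w11.png
```

```text
[-8.000e-02  8.000e-02 -3.260e+00 -9.117e+01] [0.47 0.27 0.46 0.1 ]
now [0.5361 0.1351 0.0647] [-180.      0.     84.44] t 23.15 w 0.051
travel [0. 0. 0.] twist [-0.    0.    0.04]
```

View pics/w11.png

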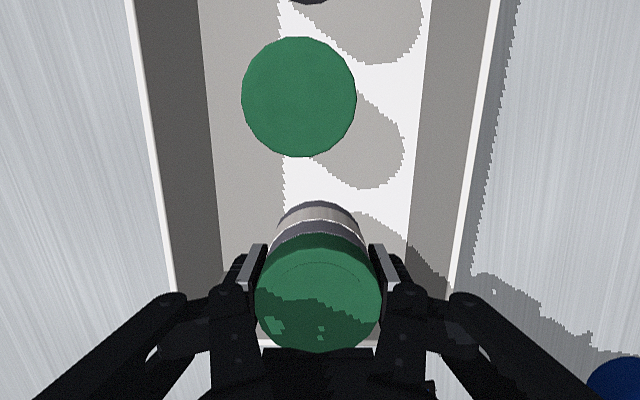

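The third tin weighs about 3.3 N, so the tin at y≈0.29 is clearly the heaviest. I'll set this one down and go back.

Call:
{"name": "apply_moves", "arguments": {"commands": [{"travel": [0, 0, 0.012], "twist": [0, 0, 0], "claw": 0.045}, {"travel": [0, 0, 0.024], "twist": [0, 0, 0], "claw": 0.045}, {"travel": [0, 0, 0.033], "twist": [0, 0, 0], "claw": 0.045}, {"travel": [0, 0, 0.037], "twist": [0, 0, 0], "claw": 0.045}, {"travel": [0, 0, 0.0385], "twist": [0, 0, 0], "claw": 0.045}, {"travel": [0, 0, 0.039], "twist": [0, 0, 0], "claw": 0.045}, {"travel": [0, 0, 0.0393], "twist": [0, 0, 0], "claw": 0.045}, {"travel": [0, 0, 0.0393], "twist": [0, 0, 0], "claw": 0.045}]}}

```text
clock: 24.0
position: [0.5355, 0.1349, 0.026]
tool_rot: [-3.14, 0.0, 1.474]
force: [-9.2, -1.7, 18.9]
grip_width: 0.0509
```

Call:
{"name": "apply_moves", "arguments": {"commands": [{"travel": [0, 0, -0.001], "twist": [0, 0, 0], "claw": 0.055}, {"travel": [0, 0, -0.001], "twist": [0, 0, 0], "claw": 0.068}, {"travel": [0, 0, -0.001], "twist": [0, 0, 0], "claw": 0.068}, {"travel": [0, 0, -0.01], "twist": [0, 0, 0], "claw": 0.068}, {"travel": [0, 0, -0.03], "twist": [0, 0, 0], "claw": 0.068}, {"travel": [0, 0, -0.06], "twist": [0, 0, 0], "claw": 0.068}, {"travel": [0.01, 0, -0.085], "twist": [0, 0, 0], "claw": 0.068}, {"travel": [0.045, -0.0015, -0.09], "twist": [0, 0, 0], "claw": 0.068}, {"travel": [0.09, -0.003, -0.09], "twist": [0, 0, 0], "claw": 0.068}, {"travel": [0.13, -0.004, -0.09], "twist": [0, 0, 0], "claw": 0.068}]}}

```text
clock: 25.0
position: [0.5448, 0.267, 0.1167]
tool_rot: [3.141, -0.001, 1.474]
force: [-0.5, -0.4, 0.6]
grip_width: 0.0679
```

Call:
{"name": "apply_moves", "arguments": {"commands": [{"travel": [0.017, 0, 0], "twist": [0, 0, 0], "claw": 0.068}, {"travel": [0.0255, 0, 0], "twist": [0, 0, 0], "claw": 0.068}, {"travel": [0.0255, 0, 0], "twist": [0, 0, 0], "claw": 0.068}, {"travel": [0.0255, 0, 0], "twist": [0, 0, 0], "claw": 0.068}]}}

```text
clock: 25.4
position: [0.5474, 0.2886, 0.1156]
tool_rot: [3.142, 0.001, 1.472]
force: [-0.8, -1.0, 0.4]
grip_width: 0.0683
```

```bash
python3 tins.py pics/w12.png .547 .2905 .025
```

```text
[0.535  0.2199] 0.0298 (277, 275, 69, 67)
[0.5453 0.2953] 0.0272 (278, 175, 76, 76)
now [0.5474 0.2886 0.1156] [1.800e+02 5.000e-02 8.435e+01] t 25.4 w 0.0683
travel [ 0.002  -0.0006  0.0906] twist [ 0.    0.05 -0.05]
```

View pics/w12.png

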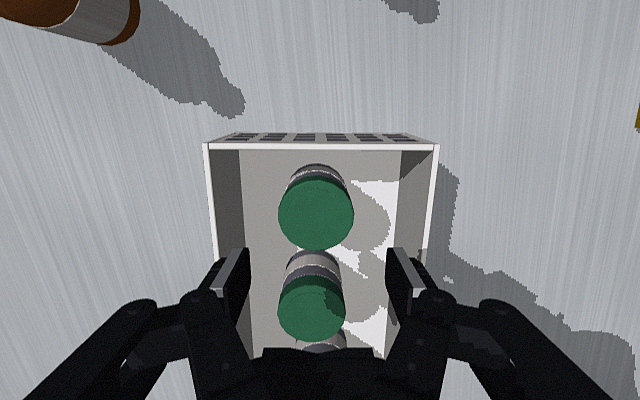

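Call:
{"name": "apply_moves", "arguments": {"commands": [{"travel": [0.003, -0.001, 0.02], "twist": [0, 0, 0], "claw": 0.068}, {"travel": [0.003, -0.001, 0.045], "twist": [0, 0, 0], "claw": 0.068}, {"travel": [0.003, -0.001, 0.07], "twist": [0, 0, 0], "claw": 0.068}, {"travel": [0.003, -0.001, 0.085], "twist": [0, 0, 0], "claw": 0.068}, {"travel": [0.003, -0.001, 0.0895], "twist": [0, 0, 0], "claw": 0.068}, {"travel": [0.003, -0.001, 0.0905], "twist": [0, 0, 0], "claw": 0.068}, {"travel": [0.003, -0.001, 0.0905], "twist": [0, 0, 0], "claw": 0.068}]}}

```text
clock: 26.15
position: [0.547, 0.2934, 0.0259]
tool_rot: [3.141, -0.001, 1.473]
force: [-0.4, 0.1, -0.3]
grip_width: 0.0678
```

Call:
{"name": "apply_moves", "arguments": {"commands": [{"travel": [0, 0, 0], "twist": [0, 0, 0], "claw": 0.058}, {"travel": [0, 0, 0], "twist": [0, 0, 0], "claw": 0.05}, {"travel": [0, 0, 0], "twist": [0, 0, 0], "claw": 0.045}, {"travel": [0, 0, 0], "twist": [0, 0, 0], "claw": 0.045}, {"travel": [0, 0, 0], "twist": [0, 0, 0], "claw": 0.045}, {"travel": [0, 0, 0], "twist": [0, 0, 0], "claw": 0.045}], "force": 65}}

```text
clock: 26.75
position: [0.5468, 0.2937, 0.0263]
tool_rot: [3.141, -0.001, 1.474]
force: [-3.0, -0.7, 12.2]
grip_width: 0.0512
```

Call:
{"name": "apply_moves", "arguments": {"commands": [{"travel": [0, 0, -0.003], "twist": [0, 0, 0], "claw": 0.045}, {"travel": [0, 0, -0.012], "twist": [0, 0, 0], "claw": 0.045}, {"travel": [0, 0, -0.03], "twist": [0, 0, 0], "claw": 0.045}, {"travel": [0, 0, -0.055], "twist": [0, 0, 0], "claw": 0.045}, {"travel": [0, 0, -0.085], "twist": [0, 0, 0], "claw": 0.045}, {"travel": [0, 0, -0.115], "twist": [0, 0, 0], "claw": 0.045}, {"travel": [0, 0, -0.145], "twist": [0, 0, 0], "claw": 0.045}, {"travel": [0, 0, -0.17], "twist": [0, 0, 0], "claw": 0.045}, {"travel": [0, 0, -0.188], "twist": [0, 0, 0], "claw": 0.045}, {"travel": [0, 0, -0.196], "twist": [0, 0, 0], "claw": 0.045}]}}

```text
clock: 27.75
position: [0.5468, 0.2935, 0.2231]
tool_rot: [3.14, -0.001, 1.474]
force: [-1.1, 0.0, -6.1]
grip_width: 0.0507
```

Call:
{"name": "apply_moves", "arguments": {"commands": [{"travel": [0, 0, 0], "twist": [0, 0, 0], "claw": 0.045}, {"travel": [0, 0, 0], "twist": [0, 0, 0], "claw": 0.045}, {"travel": [0, 0, 0], "twist": [0, 0, 0], "claw": 0.045}, {"travel": [0, 0, 0], "twist": [0, 0, 0], "claw": 0.045}, {"travel": [0, 0, 0], "twist": [0, 0, 0], "claw": 0.045}]}}

```text
clock: 28.25
position: [0.5463, 0.2933, 0.2204]
tool_rot: [-3.141, 0.001, 1.474]
force: [-0.0, 0.6, -5.8]
grip_width: 0.0505
```

```bash
python3 wt.py pics/w13.png; python3 - <<'E'
from workcell import bot
import cv2,numpy as np
a=bot.grab_frame("scene")["frame"];cv2.imwrite("pics/s9.png",a)
b=bot.grab_frame("top")["frame"];cv2.imwrite("pics/t9.png",b)
E
```

```text
[-1.800e-01  3.000e-02 -5.630e+00 -9.326e+01] [0.44 0.4  0.35 0.03]
now [0.5465 0.2934 0.221 ] [-180.      0.     84.44] t 28.6 w 0.0507
travel [0. 0. 0.] twist [-0.    0.    0.04]
```

View pics/s9.png

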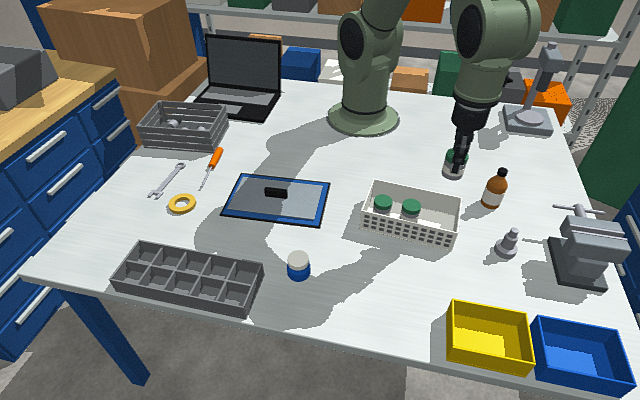

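View pics/t9.png

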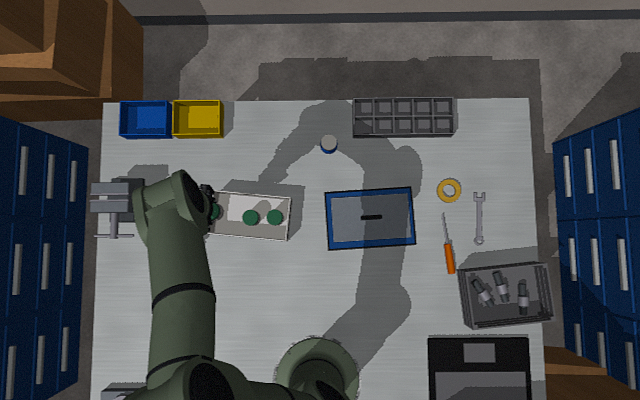

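View pics/w13.png

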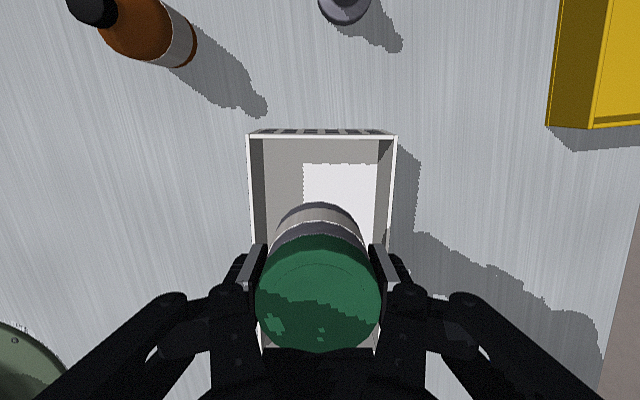

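```bash
python3 -c "
from workcell import bot
print(bot.job_done(), bot.observe()['clock'])"
```

```text
the job is handed in; nothing more can be done
the job is handed in; nothing more can be done
```

The lid is lying flat on the blue mat, and the gripper is holding the heaviest tin upright and still over the box. I handed the job in at about 28.7 s.

**Weights:** the three tins read about 2.3 N (middle), 6.3 N (far left, y≈0.29) and 3.3 N (right). The far-left tin is the heaviest by a wide margin; it read 5.6 N when lifted again, within the sensor noise.

**Final state:** the last pictures show the lid inside the mat's edges, the other two tins standing in the box and nothing else visibly disturbed. The held tin's bottom is at about 0.199 m, worked out from the gripper height rather than measured in the pictures. The gripper opening is 51 mm, which fits the 52 mm tin.

**Disagreements and contact forces:**
- The cameras disagreed by up to 8 mm along y on where the lid rib was; I used a value between them, and the grasp held.
- Pressing the lid onto the mat briefly read about 31 N on the wrist. Setting the tins down read up to about 19 N.

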